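# Load a coupon gauge and bring its foot to bear with the inner knob

### The arm

A 6-joint arm with a two-finger parallel gripper is mounted at the origin on a cart in front of the work surface, level with it; the furniture and walls round the work are solid. World frame = base frame: x ahead of the robot, y to its left, z up, the work surface at z = 0. Lengths are in m, angles in rad, forces in N, time in s.
With the tool pointing down it reaches from about 0.275 to 0.825 m from the base axis. Payload 4.9 kg.
Tool frame: the origin (TCP) lies at the very end of the fingers, on their centre line; the grasp point (between the pads) lies 19 mm behind it; z points along the fingers, y is the direction in which the jaws open and shut (so a half turn about z gives the same grasp; the last joint's range is limited). The gripper opens to 85 mm and grips with 20 to 120 N. Pads are 22 mm wide; open, the fingers measure 114 mm over their backs; the gripper's body (76 mm by 85 mm) begins 54 mm behind the grasp point. The pads swing forward as they close: fully open they stand 13 mm farther back than shut.
Start: joints at [-1.391, 0.326, -0.193, 1.052, 0, 1.437], TCP at [0.17, -0.523, 0.231] pointing down, gripper open.
Joint ranges: [-2.65, 2.65], [-0.97, 1.79], [-1.3, 1.35], [-1.93, 2.1], [-1.47, 1.37], [-3.14, 3.14]. Speed limits (rad/s): [2.57, 2.57, 3.14, 3.14, 3.14, 3.14].

### API

Orientations are given as a 3x3 rotation matrix whose columns are the frame's x, y, z axes.
In Python, from rig import status, viewer, order gives the robot as it stands.
- The arm moves only by the tool play_rows, never from a script. Its argument "commands" is one flat list of numbers, 6 for each row, row after row: the shift along the tool's x, y, z normalised to -1 to 1, where 1 is 0.5 m, then the turn, a rotation vector about the tool's x, y, z normalised to -1 to 1, where 1 is 90 degrees. In form: [dx, dy, dz, wx, wy, wz, dx, dy, dz, wx, wy, wz, ...]. A call has 1 to 20 rows; each row is the pose to reach, as a shift and turn from the pose commanded when the call began, along the tool's axes at that moment; what a row does not reach only later rows make up. A row lasts 1/10 s, in which the tool goes at most 50 mm and 8.59 degrees, less where a joint would pass 70% of its speed; a pose out of reach is approached as far as the arm can. A call with a number of a shift or a turn outside -1 to 1 is refused whole. A call with a gripper value outside its range is refused whole. "hand" is the gripper's target within -1 to 1 (shut at 1, half-way at 0, fully open at -1), set as the call begins (left out, the last holds). The fingers move at their own pace and stop on an object; "squeeze" is the grip in N (left out, the last holds). Time passes only in rows, so rows that repeat a pose let the fingers close. It gives the time, the measured TCP pose, the force and the opening at its end, in the units of the state.
- status.get_obs(): the state, without advancing time (a new reading comes with each control period).
- viewer.read_camera(name): name is "scene" or "top"; returns a dict with "frame" (400x640x3 uint8, red, green, blue), "range_z" (400x640 float32, m along the optical axis (not along the pixel's ray), 0 where there is no reading), "camera_matrix" (3x3 intrinsics, pixels), "k1" (the pictures are not rectified: a ray, as slopes to the right and down, at radius r is drawn at 1 + k1 r^2 times it, then the intrinsics apply), "extrinsics" (4x4, takes a point from world to camera coordinates). Camera axes: x right, y up, looking along -z (the intrinsics and any distortion apply to the point x, -y, -z); pixel columns grow to the right and rows downward; lengths in m; the calibration is good to about 2 mm. A picture is of the moment at which its call begins.
- order.hand_in(): hands the job in, once; it reports no verdict.
The state is a dict: "time_s": time; "joint_positions": joint angles; "qd": joint speeds; "joint_torque": joint torques, N m; "eef_pos": TCP position; "tcp_rot": TCP orientation; "wrist_force": force on the tool from outside, world axes, zero at the start; "ft_torque": the same for the moment, N m; "gripper_width": finger opening in m.
Only numpy, scipy, OpenCV 4.12 (cv2) and the standard library are available. Lean on these libraries where they do the work, as an engineer would, in place of code of your own. Each camera call takes 0.05 s, during which the arm holds its last target.

### The job

Push the blue specimen slide fully home against the end stop of the contact gauge. Then turn the small inner knob on top clockwise until you feel the foot come to bear on the copper coupon, leave it there pressing firmly but gently (about 10 N), and let go. The black ring round that knob holds the gauge's zero setting and must not be turned, and the bottles and the beaker beside the gauge must stay where they are.

Things in the scene. Friction and masses are not known exactly. Their poses are not given: they have to be found in the camera images.
- gauge_base: Bench contact gauge, fixed: grey base 280 x 100 x 12 mm (x -170 to +110), column at the back, white head above. Origin on the vertical knob and spindle axis at worktop level; x points along the slide way to the end stop and column, z up. Two rails (x -135 to +30, tops at z 24) guide the slide with 2 mm play a side. End stop face at x +22: at home the coupon is on the axis
- gauge_head: White head with ring, knob, spindle and sprung foot; origin and axes as gauge_base. Box from x -40 to +102, y -39 to +39, z 62 to 105 mm. Below it the spindle ends in a white round foot 14 mm wide, which starts 4 to 14 mm above the coupon's height: differs each time, must be felt. It presses 6 N as it touches, then 4 N more per mm (32 N per rad of inner knob)
- fine_knob (a joint): Inner knob, bare metal, fluted, round, 24 mm across, vertical axis, z 126 to 162 mm. 0 at the start, grows clockwise from above, to 4 rad; 1 rad lowers the foot 8 mm. Turns with a steady friction of 0.20 Nm and stays where left; each newton at the foot adds 0.008 Nm to the turning torque, also felt in a pause. Contact comes between 0.5 and 1.8 rad, never before
- fine_grip (a point): Point on the knob axis 24 mm above the black ring's top face and 14 mm below the inner knob's top (z = 148 mm); turns with the inner knob
- zero_mark (a point): White line on the black ring, point 28 mm from the knob axis on its top face. The ring is 60 mm in diameter, z = 106 to 124 mm, concentric with the inner knob, turns easily (0.05 Nm) and starts at any angle within 0.6 rad of the gauge's -x direction
- tab (a point): Centre of the front face of the blue slide's upright tab (36 mm wide, 8 mm thick, from 20 to 64 mm above the worktop); this point is 42 mm above the worktop and faces away from the end stop (the gauge's -x). The slide weighs about 0.2 kg and lies in the rails. At home this point is at x = -140 mm in gauge_base
- coupon (a point): Centre of the top face of the copper coupon, a disc of 30 mm diameter, 4 mm thick, fixed on the slide 140 mm behind the tab's front face; it starts 32 to 46 mm short of the spindle axis. Top face 24 mm above the worktop
- beaker: Small beaker, 60 mm wide, 72 mm high, loose, beside the gauge; origin under its centre. Not to be disturbed
- dropper: Dropper bottle with red bulb, 30 mm wide, 86 mm high, loose, beside the gauge; origin under its centre. Not to be disturbed
- vial: Clear bottle with white cap, 45 mm wide, 176 mm high, loose, beside the gauge; origin under its centre. Not to be disturbed
Mind the look-alikes: they are no part of the job. There is more than one size of the part that bears tab; the job needs the middle-sized.

How it is judged:
By the outcome, as a careful person would: the job done as asked, in the order asked, and still so for the second after the job is handed in, with the robot touching nothing.
It also fails if it takes over 72 s, if anything falls off the work surface, if the arm or the gripper's body presses on something with over 40 N, if the wrist force passes 120 N, or if a joint passes its speed limit or range.

## Working session

There is one attempt and no reset: what is moved stays moved. The work goes in short steps, Python scripts to look and compute and a tool call to move; the robot and the scene stay as the last step left them, time stands still between calls to the robot, and variables do not carry over. Pictures are saved under pics/ and viewed, and the job is handed in when it is done.

Besides the shell and the picture viewer there is one more tool, called by a JSON object that holds its "op" and its "data". play_rows: Moves the arm, as the interface text tells. Its arguments: {"type":"object","properties":{"commands":{"type":"array"},"hand":{"type":"number"},"squeeze":{"type":"number"}},"required":["commands"]}

```bash
ls; mkdir -p pics
python3 - <<'E'
from rig import status, viewer
import cv2,numpy as np,pickle
o=status.get_obs();print(o)
d={}
for n in("scene","top"):
    c=viewer.read_camera(n);d[n]=c
    cv2.imwrite(f"pics/{n}0.png",c["frame"][:,:,::-1])
    print(n,c["camera_matrix"],c["k1"],c["extrinsics"])
pickle.dump(d,open("c0.pkl","wb"))
E
```

```text
pics
{'time_s': 0.0, 'joint_positions': array([-1.39118444e+00,  3.26936680e-01, -1.93593663e-01,  1.05199497e+00,
        1.16729509e-05,  1.43659533e+00]), 'qd': array([-0.00195369, -0.00043181,  0.00072214,  0.00300013, -0.00065347,
        0.00104591]), 'joint_torque': array([ 3.81795253e-03, -4.43399477e+01,  2.62440509e+01,  1.53550878e-02,
        1.67887870e-04, -1.07345000e-07]), 'eef_pos': array([ 0.16968666, -0.5225557 ,  0.23050204]), 'tcp_rot': array([[ 9.51163536e-01,  3.08687284e-01, -2.97393212e-04],
       [ 3.08687332e-01, -9.51162042e-01,  1.70325173e-03],
       [ 2.42903015e-04, -1.71187245e-03, -9.99998505e-01]]), 'wrist_force': array([ 0.74997502, -0.19268281,  0.79140935]), 'ft_torque': array([0.01430262, 0.03484109, 0.02952858]), 'gripper_width': 0.08564989153362132}
scene [[376.158154     0.         324.38232631]
 [  0.         376.158154   197.81935474]
 [  0.           0.           1.        ]] -0.01764612648841136 [[-0.80685886 -0.5905855  -0.01369469  0.47717259]
 [ 0.40702559 -0.57258157  0.71167445 -0.28984029]
 [-0.42814593  0.56864674  0.70237592 -0.85970784]
 [ 0.          0.          0.          1.        ]]
top [[476.88082495   0.         314.96444041]
 [  0.         476.88082495 195.7326562 ]
 [  0.           0.           1.        ]] -0.13198682290400973 [[ 0.02517346 -0.99967891 -0.00289387  0.01187682]
 [ 0.99703802  0.02489631  0.07276918 -0.59265711]
 [-0.07267377 -0.00471716  0.99734461 -1.50246624]
 [ 0.          0.          0.          1.        ]]
```

View pics/scene0.png

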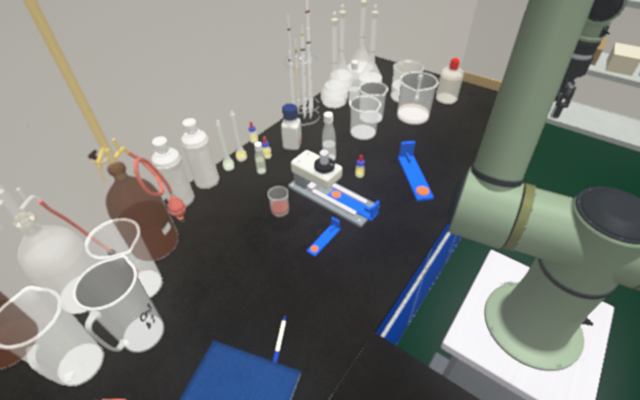

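View pics/top0.png

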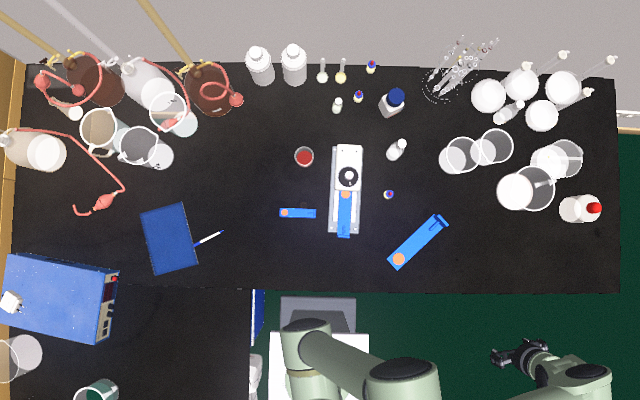

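The scene picture shows the gauge at (335,180) and the top picture shows it at (345,190), with its x pointing roughly along world +x. The mid-size slide is already in the rails; the smaller slide is at (297,213) and the larger at (417,242). Next I'll zoom in and measure.

```bash
cat > h.py <<'E'
import numpy as np,cv2,pickle
def proj(c,P):
    P=np.atleast_2d(P);E=c["extrinsics"];q=P@E[:3,:3].T+E[:3,3]
    s=np.c_[q[:,0]/-q[:,2],-q[:,1]/-q[:,2]];r2=(s**2).sum(1,keepdims=True)
    s=s*(1+c["k1"]*r2);K=c["camera_matrix"]
    return s*[K[0,0],K[1,1]]+[K[0,2],K[1,2]]
def ray(c,uv):
    uv=np.atleast_2d(np.float64(uv));K=c["camera_matrix"]
    s=cv2.undistortPoints(uv[:,None],K,np.array([c["k1"],0,0,0,0.]))[:,0]
    d=np.c_[s[:,0],-s[:,1],-np.ones(len(s))];R=c["extrinsics"][:3,:3];t=c["extrinsics"][:3,3]
    return -R.T@t, d@R
def onz(c,uv,z):
    o,d=ray(c,uv);return o+d*((z-o[2])/d[:,2])[:,None]
def crop(c,x0,y0,x1,y1,f,name):
    cv2.imwrite(name,cv2.resize(c["frame"][y0:y1,x0:x1,::-1],None,fx=f,fy=f,interpolation=cv2.INTER_CUBIC))
E
python3 - <<'E'
from h import *
d=pickle.load(open("c0.pkl","rb"))
crop(d["top"],270,130,420,250,5,"pics/t1.png")
crop(d["scene"],255,120,395,235,5,"pics/s1.png")
E
```

```text
(no output)
```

View pics/t1.png

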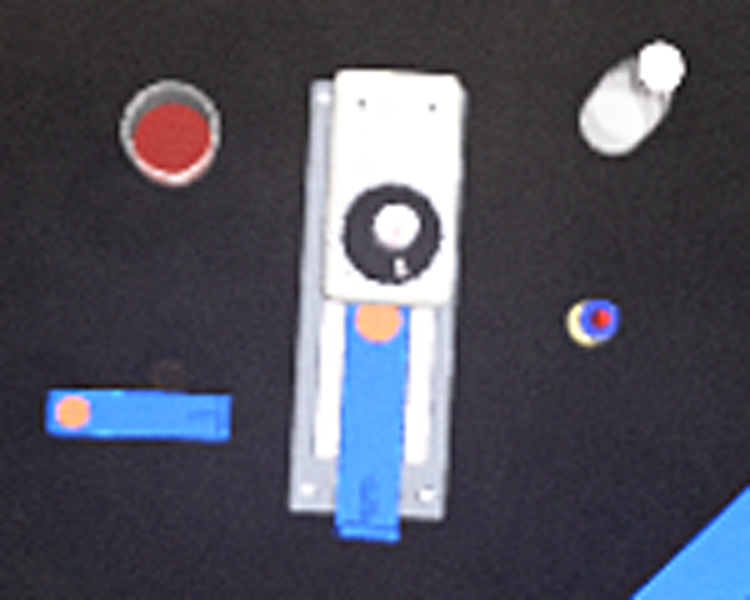

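View pics/s1.png

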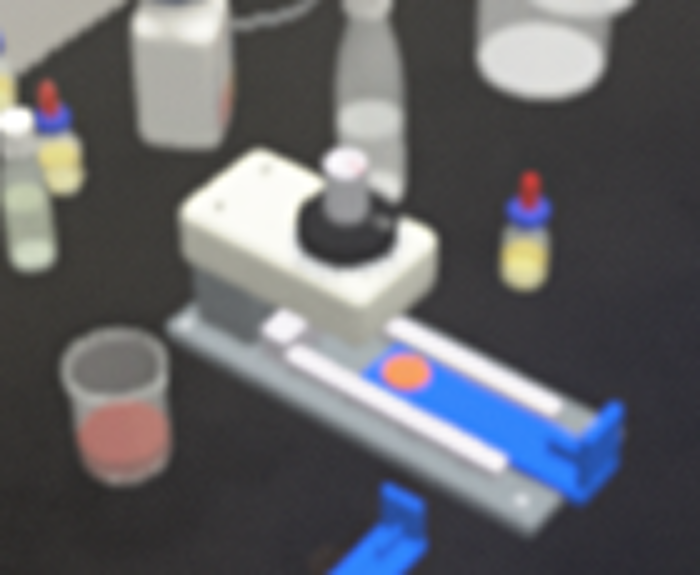

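Top crop: knob at (396,225), ring at (391,233), white zero mark at (400,267), coupon at (379,323), tab near (368,535), with the beaker at left, and the vial and dropper at right. Now measuring.

Run:
```python
from h import *
d=pickle.load(open("c0.pkl","rb"))
c=d["top"];f=c["frame"].astype(int)
cp=lambda p:[(p[0]+.5)/5-.5+270,(p[1]+.5)/5-.5+130]
# ring by dark mask in head region -> fill, ellipse
x0,y0,x1,y1=335,164,362,190
g=f[y0:y1,x0:x1].sum(2)
m=(g<330).astype(np.uint8)
cn=max(cv2.findContours(m,cv2.RETR_EXTERNAL,cv2.CHAIN_APPROX_NONE)[0],key=cv2.contourArea)
e=cv2.fitEllipse(cn);print("ring",e); rc=np.array(e[0])+[x0,y0]
print("ring c",onz(c,rc,.115)) 
print("knob",onz(c,cp((396,224)),.162))
s=d["scene"];cs=lambda p:[(p[0]+.5)/5-.5+255,(p[1]+.5)/5-.5+120]
print("knob scene",onz(s,cs((345,163)),.162),"ring scene",onz(s,cs((345,222)),.124))
h=[onz(c,cp(p),.105)[0] for p in((336,70),(465,75),(456,305),(325,301))];print("head",np.array(h).round(4))
b=[onz(c,cp(p),.012)[0] for p in((311,80),(290,512),(443,520))];print("base",np.array(b).round(4))
# coupon
hsv=cv2.cvtColor(c["frame"],cv2.COLOR_RGB2HSV)
m=((hsv[...,0]<18)&(hsv[...,1]>110)&(hsv[...,2]>150)).astype(np.uint8)
n,l,st,ce=cv2.connectedComponentsWithStats(m)
for i in range(1,n):
  if 270<ce[i][0]<420 and 130<ce[i][1]<250 and st[i][4]>10: print("orange",ce[i],st[i],onz(c,ce[i],.024))
print("zero",onz(c,cp((400,267)),.124))
print("tab top",onz(c,[cp((338,528)),cp((400,536))],.064), "tab bottomedge",onz(c,[cp((335,535)),cp((398,542))],.064))
print("dropper top",onz(c,cp((600,318)),.086),"vial cap",onz(c,cp((661,67)),.176),"beaker",onz(c,cp((171,133)),.072))
```

```text
ring ((12.699015617370605, 12.004609107971191), (17.7709903717041, 18.67007064819336), 58.66609573364258)
ring c [[ 0.64736063 -0.0707335   0.115     ]]
knob [[ 0.64667699 -0.07087711  0.162     ]]
knob scene [[ 0.64415311 -0.07209087  0.162     ]] ring scene [[ 0.64099575 -0.06681788  0.124     ]]
head [[ 0.7471 -0.0362  0.105 ]
 [ 0.7462 -0.1151  0.105 ]
 [ 0.6051 -0.1119  0.105 ]
 [ 0.6056 -0.0326  0.105 ]]
base [[ 0.7573 -0.0237  0.012 ]
 [ 0.4775 -0.0166  0.012 ]
 [ 0.4748 -0.1147  0.012 ]]
orange [303.85714286 157.13664596] [297 151  15  14 161] [[0.71541132 0.06552669 0.024     ]]
orange [345.30769231 194.92307692] [342 192   7   6  13] [[ 0.59700759 -0.07005462  0.024     ]]
orange [284. 212.] [282 210   5   5  21] [[0.53759006 0.12402782 0.024     ]]
zero [[ 0.6254326  -0.07626026  0.124     ]]
tab top [[ 0.46850514 -0.0452681   0.064     ]
 [ 0.46448356 -0.08373283  0.064     ]] tab bottomedge [[ 0.46414068 -0.04351189  0.064     ]
 [ 0.46075144 -0.08257502  0.064     ]]
dropper top [[ 0.60099583 -0.20246447  0.086     ]] vial cap [[ 0.74109226 -0.22281876  0.176     ]] beaker [[0.71095019 0.06433067 0.072     ]]
```

```bash
cat >> h.py <<'E'
from scipy.spatial.transform import Rotation as Ro
def down(yaw):
    c,s=np.cos(yaw),np.sin(yaw);return np.array([[c,s,0],[s,-c,0],[0,0,-1.]])
def row(pos,yaw,o=None):
    from rig import status
    o=o or status.get_obs();R=o["tcp_rot"]
    t=R.T@(np.array(pos)-o["eef_pos"])/.5
    w=Ro.from_matrix(R.T@down(yaw)).as_rotvec()/(np.pi/2)
    return np.r_[t,w].round(4)
def st():
    from rig import status
    o=status.get_obs();R=o["tcp_rot"]
    print("t",round(o["time_s"],2),"p",o["eef_pos"].round(4),"yaw",round(np.arctan2(R[1,0],R[0,0]),4),"tilt",R[:2,2].round(4),"F",o["wrist_force"].round(2),"T",o["ft_torque"].round(3),"w",round(o["gripper_width"],4),"q",o["joint_positions"].round(3))
E
python3 - <<'E'
from h import *
print(row([.40,-.066,.23],1.75))
E
```

```text
[ 7.200e-01 -7.265e-01  2.400e-03 -7.000e-04 -8.000e-04 -9.143e-01]
```

{"op": "play_rows", "data": {"commands": [0.36,-0.363,0,0,0,-0.457,0.72,-0.726,0,0,0,-0.914,0.72,-0.726,0,0,0,-0.914,0.72,-0.726,0,0,0,-0.914,0.72,-0.726,0,0,0,-0.914,0.72,-0.726,0,0,0,-0.914,0.72,-0.726,0,0,0,-0.914,0.72,-0.726,0,0,0,-0.914,0.72,-0.726,0,0,0,-0.914,0.72,-0.726,0,0,0,-0.914,0.72,-0.726,0,0,0,-0.914,0.72,-0.726,0,0,0,-0.914,0.72,-0.726,0,0,0,-0.914,0.72,-0.726,0,0,0,-0.914], "hand": 1, "squeeze": 60}}

```text
time_s: 1.5
eef_pos: [0.3996, -0.068, 0.2311]
tcp_rot: [[-0.175, 0.985, -0.001], [0.985, 0.175, -0.0], [-0.0, -0.001, -1.0]]
wrist_force: [0.3, 0.6, 0.8]
gripper_width: -0.0002
```

Run:
```python
from h import *
st();print(row([.43,-.066,.12],np.pi-.025))
from rig import viewer
c=viewer.read_camera("top");crop(c,270,130,420,280,4,"pics/t2.png")
```

```text
t 1.5 p [ 0.3996 -0.068   0.2311] yaw 1.7469 tilt [-0.0006 -0.0003] F [0.35 0.59 0.79] T [-0.007  0.053  0.001] w -0.0002 q [-0.351  0.057 -0.533  0.982 -0.     1.044]
[-6.700e-03  6.060e-02  2.222e-01 -4.000e-04 -2.000e-04 -8.720e-01]
```

View pics/t2.png

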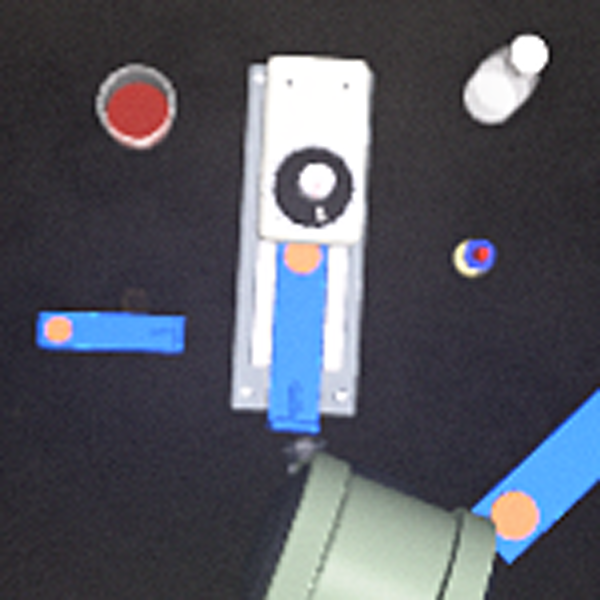

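The fingertips show at (305,455) in this crop, just in front of the tab edge at (293,430). Nothing has been disturbed. Next I'll turn and go lower.

{"op": "play_rows", "data": {"commands": [-0.007,0.06,0.1,0,0,-0.3,-0.007,0.06,0.222,0,0,-0.872,-0.007,0.06,0.222,0,0,-0.872,-0.007,0.06,0.222,0,0,-0.872,-0.007,0.06,0.222,0,0,-0.872,-0.007,0.06,0.222,0,0,-0.872,-0.007,0.06,0.222,0,0,-0.872,-0.007,0.06,0.222,0,0,-0.872,-0.007,0.06,0.222,0,0,-0.872,-0.007,0.06,0.222,0,0,-0.872,-0.007,0.06,0.3,0,0,-0.872,-0.007,0.06,0.38,0,0,-0.872,-0.007,0.06,0.39,0,0,-0.872,-0.007,0.06,0.39,0,0,-0.872]}}

```text
time_s: 2.95
eef_pos: [0.4291, -0.0651, 0.0358]
tcp_rot: [[-1.0, 0.025, -0.003], [0.025, 1.0, 0.001], [0.003, 0.001, -1.0]]
wrist_force: [0.5, 0.4, 0.3]
gripper_width: -0.0
```

Run:
```python
from h import *
st()
from rig import viewer
c=viewer.read_camera("scene");crop(c,275,140,415,255,5,"pics/s3.png")
```

```text
t 2.95 p [ 0.4291 -0.0651  0.0358] yaw 3.1166 tilt [-0.0031  0.001 ] F [0.45 0.43 0.29] T [0.031 0.046 0.055] w -0.0 q [-0.321  0.373 -0.73   0.471 -0.    -0.296]
```

View pics/s3.png

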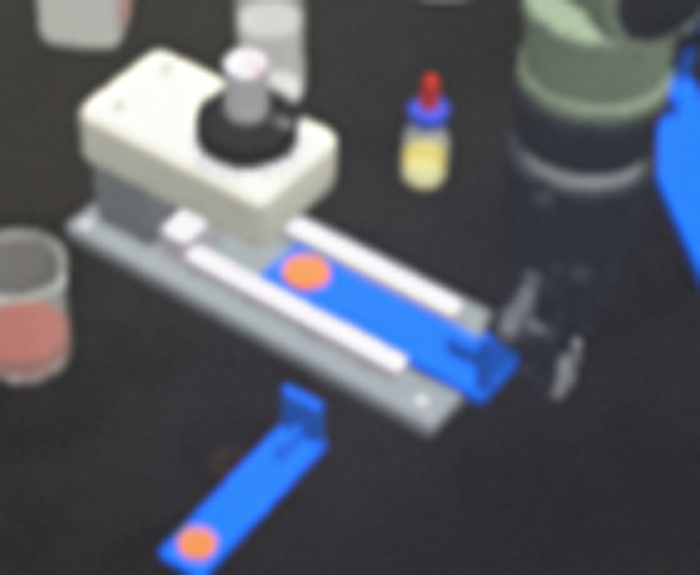

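The closed fingers stand just in front of the tab, at (560,360) in the crop. Now pushing.

{"op": "play_rows", "data": {"commands": [-0.02,0,0,0,0,0,-0.04,0,0,0,0,0,-0.05,0,0,0,0,0,-0.06,0,0,0,0,0,-0.07,0,0,0,0,0,-0.08,0,0,0,0,0,-0.09,0,0,0,0,0,-0.1,0,0,0,0,0,-0.11,0,0,0,0,0]}}

```text
time_s: 3.9
eef_pos: [0.4856, -0.0661, 0.0362]
tcp_rot: [[-1.0, 0.022, -0.0], [0.022, 1.0, 0.0], [0.0, 0.0, -1.0]]
wrist_force: [-2.7, 0.1, 1.4]
gripper_width: 0.0001
```

Run:
```python
from h import *
st()
from rig import viewer
c=viewer.read_camera("scene");crop(c,275,140,415,255,5,"pics/s4.png")
```

```text
t 3.9 p [ 0.4856 -0.0661  0.0362] yaw 3.1192 tilt [-0.0001  0.0001] F [-2.73  0.1   1.39] T [-0.072  0.58   0.007] w 0.0001 q [-0.286  0.449 -0.591  0.531  0.    -0.264]
```

View pics/s4.png

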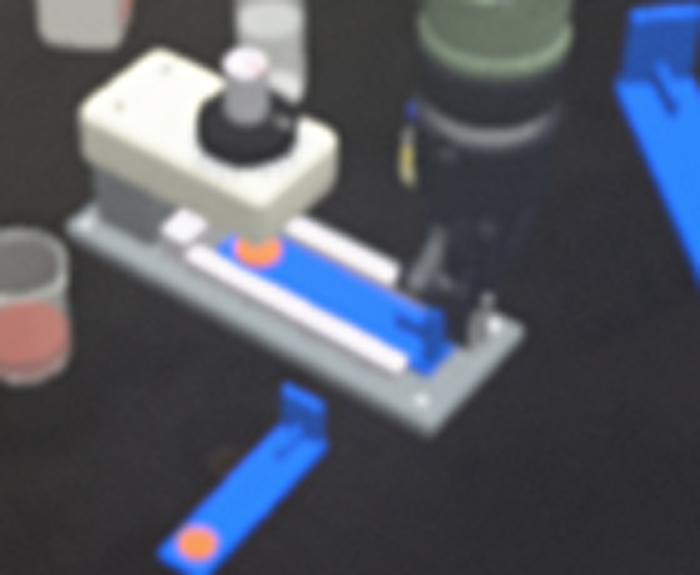

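The slide is following. Friction is about 3 N. I'll continue in smaller steps.

{"op": "play_rows", "data": {"commands": [-0.005,0,0,0,0,0,-0.01,0,0,0,0,0,-0.013,0,0,0,0,0,-0.015,0,0,0,0,0,-0.015,0,0,0,0,0]}}

```text
time_s: 4.45
eef_pos: [0.4935, -0.0663, 0.0363]
tcp_rot: [[-1.0, 0.022, 0.001], [0.022, 1.0, 0.0], [-0.001, 0.0, -1.0]]
wrist_force: [-0.3, 0.8, -1.0]
gripper_width: 0.0001
```

{"op": "play_rows", "data": {"commands": [-0.002,0,0,0,0,0,-0.004,0,0,0,0,0,-0.006,0,0,0,0,0,-0.006,0,0,0,0,0]}}

```text
time_s: 4.85
eef_pos: [0.4938, -0.0663, 0.0361]
tcp_rot: [[-1.0, 0.023, -0.004], [0.023, 1.0, -0.0], [0.004, -0.0, -1.0]]
wrist_force: [-7.2, -0.8, 5.2]
gripper_width: 0.0003
```

{"op": "play_rows", "data": {"commands": [-0.002,0,0,0,0,0,-0.004,0,0,0,0,0,-0.005,0,0,0,0,0,-0.005,0,0,0,0,0]}}

```text
time_s: 5.25
eef_pos: [0.4938, -0.0662, 0.0358]
tcp_rot: [[-1.0, 0.023, -0.008], [0.023, 1.0, -0.001], [0.008, -0.001, -1.0]]
wrist_force: [-12.5, -0.9, 10.2]
gripper_width: 0.0
```

Run:
```python
from h import *
st()
```

```text
t 5.25 p [ 0.4938 -0.0662  0.0358] yaw 3.1187 tilt [-0.0082 -0.0006] F [-12.55  -0.87  10.2 ] T [-0.195  2.325 -0.005] w 0.0 q [-0.28   0.465 -0.562  0.551 -0.003 -0.257]
```

It is at a solid stop. I'll retreat, rise, and turn for the knob.

{"op": "play_rows", "data": {"commands": [0.03,0,0,0,0,0,0.07,0,0,0,0,0,0.07,0,-0.1,0,0,0,0.07,0,-0.2,0,0,0,0.07,0,-0.3,0,0,-0.1,0.07,0,-0.39,0,0,-0.2,0.07,0,-0.39,0,0,-0.3,0.07,0,-0.39,0,0,-0.4,0.07,0,-0.39,0,0,-0.5,0.07,0,-0.39,0,0,-0.59,0.07,0,-0.39,0,0,-0.59], "hand": -0.15}}

```text
time_s: 6.35
eef_pos: [0.464, -0.0657, 0.2316]
tcp_rot: [[-0.617, -0.787, 0.002], [-0.787, 0.617, -0.0], [-0.001, -0.001, -1.0]]
wrist_force: [-0.9, -0.2, -0.0]
gripper_width: 0.0491
```

Run:
```python
from h import *
st()
from rig import viewer
c=viewer.read_camera("scene");crop(c,275,140,415,255,5,"pics/s5.png")
c=viewer.read_camera("top");crop(c,270,130,420,250,5,"pics/t5.png")
pickle.dump(c,open("c5.pkl","wb"))
print(row([.646,-.0715,.232],-2.24))
```

```text
t 6.35 p [ 0.464  -0.0657  0.2316] yaw -2.236 tilt [ 0.0016 -0.0001] F [-0.89 -0.24 -0.02] T [ 0.007 -0.003 -0.037] w 0.0491 q [-0.299  0.174 -0.395  1.     0.    -1.204]
[-0.2168 -0.2933 -0.0008 -0.0005  0.0004  0.0004]
```

View pics/s5.png

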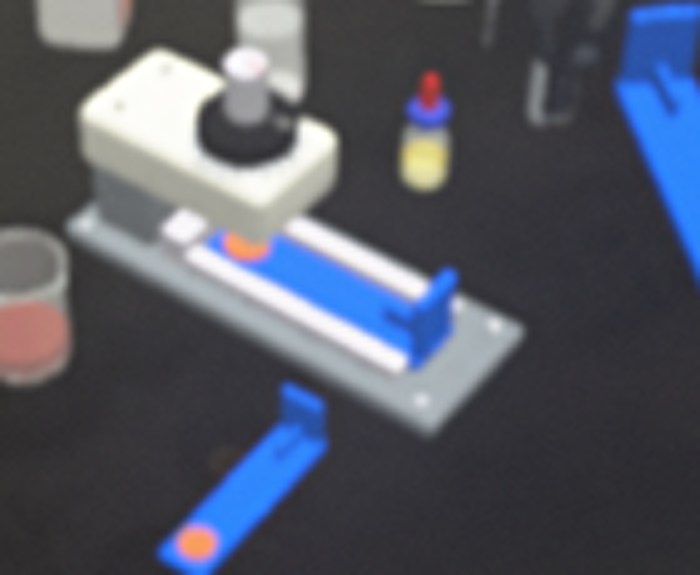

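View pics/t5.png

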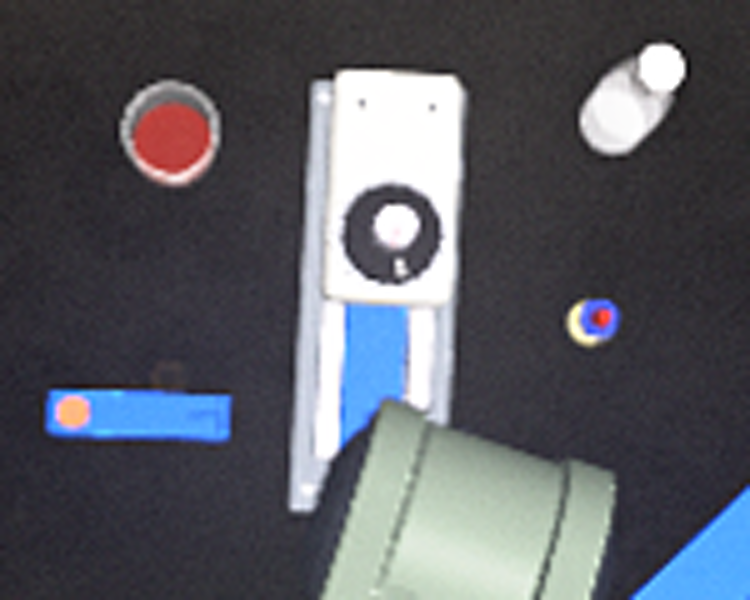

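The slide is home: the tab sits at the rail ends at (433,320) and the coupon is now under the head. The bottles have not moved. Now over the knob.

{"op": "play_rows", "data": {"commands": [-0.07,-0.095,0,0,0,0,-0.14,-0.19,0,0,0,0,-0.19,-0.26,0,0,0,0,-0.217,-0.293,0,0,0,0,-0.217,-0.293,0,0,0,0,-0.217,-0.293,0,0,0,0,-0.217,-0.293,0,0,0,0]}}

```text
time_s: 7.15
eef_pos: [0.6444, -0.0708, 0.2312]
tcp_rot: [[-0.619, -0.785, -0.001], [-0.785, 0.619, 0.0], [0.0, 0.001, -1.0]]
wrist_force: [-0.4, -0.2, -0.2]
gripper_width: 0.0488
```

Run:
```python
from h import *
st()
from rig import viewer
for i in range(1):
  c=viewer.read_camera("scene");crop(c,265,100,385,200,6,"pics/s6.png")
```

```text
t 7.15 p [ 0.6444 -0.0708  0.2312] yaw -2.2382 tilt [-0.0011  0.0002] F [-0.42 -0.23 -0.18] T [-0.028 -0.004 -0.001] w 0.0488 q [-0.223  0.513  0.095  1.154 -0.    -1.127]
```

View pics/s6.png

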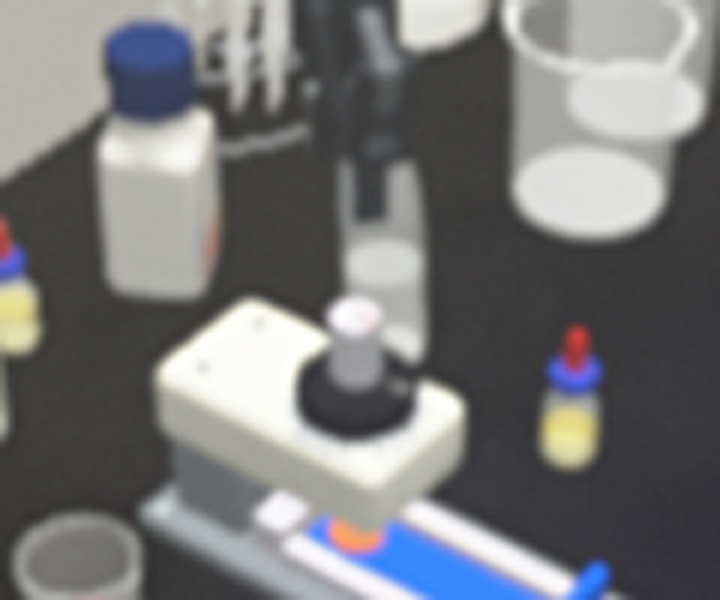

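The fingertips show at (370,215) above the knob at (355,317). The cameras agree on the axis to about 2 mm: (.6455,-.0715). Next I descend.

Run:
```python
from h import *
st();print(row([.6455,-.0715,.131],-2.24))
```

```text
t 7.2 p [ 0.6444 -0.0708  0.2316] yaw -2.2381 tilt [-0.0005  0.0001] F [0.54 0.55 0.27] T [-0.036 -0.006 -0.082] w 0.0487 q [-0.223  0.512  0.095  1.154 -0.    -1.127]
[-3.000e-04 -2.800e-03  2.011e-01  3.000e-04 -1.000e-04  1.200e-03]
```

{"op": "play_rows", "data": {"commands": [0,-0.003,0.05,0,0,0,0,-0.003,0.1,0,0,0,0,-0.003,0.14,0,0,0,0,-0.003,0.17,0,0,0,0,-0.003,0.19,0,0,0,0,-0.003,0.2,0,0,0,0,-0.003,0.2,0,0,0]}}

```text
time_s: 7.9
eef_pos: [0.6462, -0.0718, 0.1314]
tcp_rot: [[-0.618, -0.786, -0.0], [-0.786, 0.618, 0.0], [0.0, 0.0, -1.0]]
wrist_force: [-0.7, -0.5, 0.1]
gripper_width: 0.0492
```

Run:
```python
from h import *
st()
from rig import viewer,status
T=[]
for i in range(8):
  c=viewer.read_camera("scene");T.append(status.get_obs()["ft_torque"])
print(np.mean(T,0).round(3),np.std(T,0).round(3))
crop(c,265,100,385,200,6,"pics/s7.png")
```

```text
t 7.9 p [ 0.6462 -0.0718  0.1314] yaw -2.2375 tilt [-0.0003  0.0001] F [-0.71 -0.55  0.08] T [ 0.026 -0.03   0.018] w 0.0492 q [-0.224  0.584 -0.047  0.94   0.    -1.128]
[-0.009  0.008 -0.01 ] [0.018 0.032 0.028]
```

View pics/s7.png

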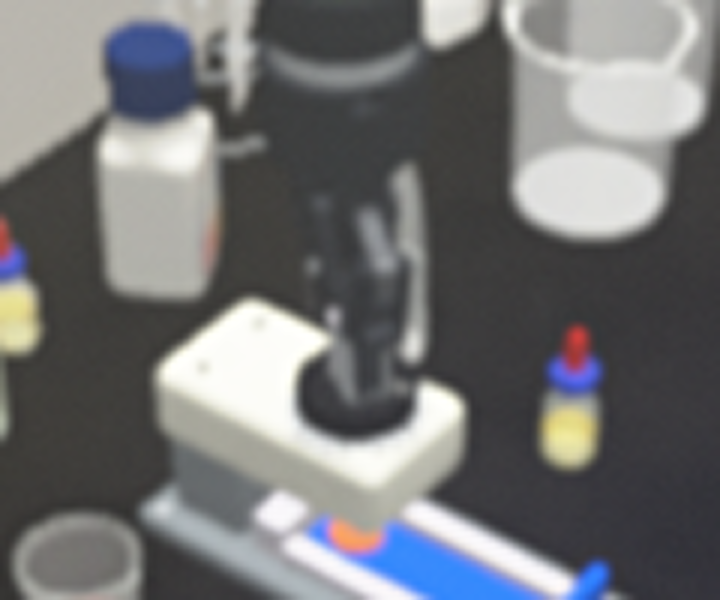

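The fingers straddle the knob with no contact force (the tips at (355,390) sit just above the ring). Close.

{"op": "play_rows", "data": {"commands": [0,0,0,0,0,0,0,0,0,0,0,0,0,0,0,0,0,0,0,0,0,0,0,0,0,0,0,0,0,0,0,0,0,0,0,0], "hand": 1, "squeeze": 70}}

```text
time_s: 8.9
eef_pos: [0.6464, -0.0715, 0.1316]
tcp_rot: [[-0.618, -0.786, -0.0], [-0.786, 0.618, 0.0], [-0.0, 0.001, -1.0]]
wrist_force: [-3.6, 2.4, 5.4]
gripper_width: 0.0221
```

```bash
cat >> h.py <<'E'
def avg(n=10):
    from rig import viewer,status
    T=[];F=[];Y=[]
    for i in range(n):
        c=viewer.read_camera("scene");o=status.get_obs();T.append(o["ft_torque"]);F.append(o["wrist_force"]);R=o["tcp_rot"];Y.append(np.arctan2(R[1,0],R[0,0]))
    print("T",np.mean(T,0).round(3),"sd",np.std(T,0).round(3),"F",np.mean(F,0).round(2),"yaw",np.mean(Y).round(4));return c
E
python3 - <<'E'
from h import *
st();c=avg(6)
crop(c,265,100,385,200,6,"pics/s8.png")
E
```

```text
t 8.9 p [ 0.6464 -0.0715  0.1316] yaw -2.237 tilt [-0.0003  0.0004] F [-3.64  2.36  5.42] T [ 0.354  0.657 -0.03 ] w 0.0221 q [-0.224  0.584 -0.046  0.941  0.    -1.128]
T [ 0.321  0.665 -0.015] sd [0.027 0.035 0.041] F [-3.46  1.68  5.32] yaw -2.237
```

View pics/s8.png

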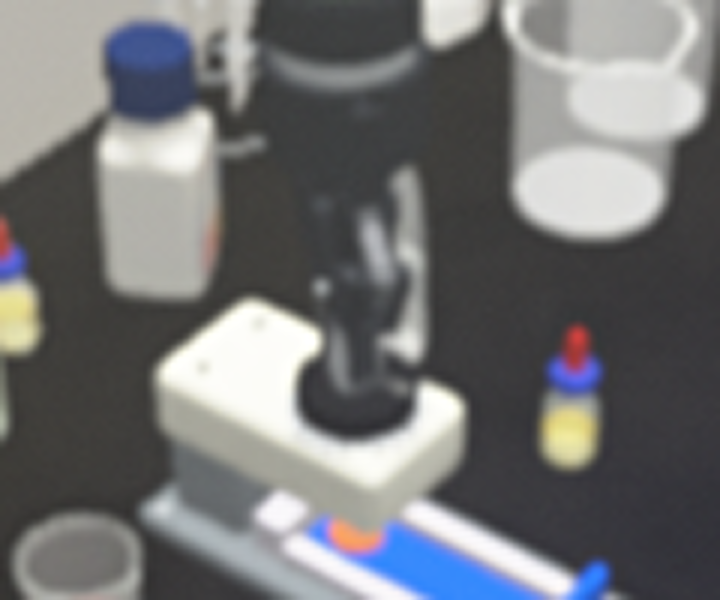

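Grip is good (22 mm across). First turn is 0.4 rad, below any possible contact.

{"op": "play_rows", "data": {"commands": [0,0,0,0,0,0.032,0,0,0,0,0,0.064,0,0,0,0,0,0.096,0,0,0,0,0,0.128,0,0,0,0,0,0.16,0,0,0,0,0,0.192,0,0,0,0,0,0.224,0,0,0,0,0,0.256]}}

```text
time_s: 10.0
eef_pos: [0.6471, -0.0723, 0.1317]
tcp_rot: [[-0.877, -0.48, 0.001], [-0.48, 0.877, -0.001], [-0.0, -0.001, -1.0]]
wrist_force: [-1.1, -0.1, 4.0]
gripper_width: 0.0222
```

Run:
```python
from h import *
st();avg(10);st()
```

```text
t 10.0 p [ 0.6471 -0.0723  0.1317] yaw -2.6411 tilt [ 0.0009 -0.0011] F [-1.12 -0.08  3.98] T [-0.097  0.295  0.24 ] w 0.0222 q [-0.224  0.585 -0.045  0.94  -0.001 -0.725]
T [-0.238  0.244 -0.075] sd [0.108 0.029 0.049] F [-1.22 -1.17  4.41] yaw -2.6394
t 10.5 p [ 0.6471 -0.0722  0.1316] yaw -2.6392 tilt [ 0.0008 -0.0009] F [-0.93 -1.13  4.32] T [-0.314  0.214 -0.089] w 0.0219 q [-0.224  0.585 -0.045  0.94  -0.001 -0.727]
```

Add to h.py:
```python
def ser(n=8,y0=-2.2370):
    from rig import viewer,status
    T=[]
    for i in range(n+1):
        o=status.get_obs();R=o["tcp_rot"];T.append(o["ft_torque"][2]);y=np.arctan2(R[1,0],R[0,0])
        if i<n: viewer.read_camera("scene")
    th=(y0-y)%(2*np.pi)
    line=f"t {o['time_s']:.2f} theta {th:.3f} Tz {np.round(T,3)} tail {np.mean(T[3:]):.3f} w {o['gripper_width']:.4f} F {o['wrist_force'].round(1)}"
    print(line);open("log.txt","a").write(line+"\n")
```

```text
(no output)
```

{"op": "play_rows", "data": {"commands": [0,0,0,0,0,0.025,0,0,0,0,0,0.05]}}

```text
time_s: 10.7
eef_pos: [0.6472, -0.0724, 0.1316]
tcp_rot: [[-0.912, -0.41, 0.001], [-0.41, 0.912, -0.001], [-0.0, -0.002, -1.0]]
wrist_force: [-0.3, -1.9, 5.0]
gripper_width: 0.022
```

```bash
python3 -c "
from h import *
ser(10)"
```

```text
t 11.20 theta 0.480 Tz [ 0.2    0.058 -0.04   0.002 -0.055 -0.042 -0.058 -0.033 -0.006 -0.034
 -0.05 ] tail -0.034 w 0.0225 F [-1.3 -1.8  4.8]
```

{"op": "play_rows", "data": {"commands": [0,0,0,0,0,0.025,0,0,0,0,0,0.05]}}

```text
time_s: 11.4
eef_pos: [0.6472, -0.0726, 0.1316]
tcp_rot: [[-0.941, -0.338, 0.001], [-0.338, 0.941, -0.002], [-0.0, -0.002, -1.0]]
wrist_force: [-0.7, -3.0, 4.9]
gripper_width: 0.0222
```

```bash
python3 -c "
from h import *
ser(9)"
```

```text
t 11.85 theta 0.558 Tz [ 0.206  0.046 -0.11  -0.036 -0.029  0.017 -0.009 -0.103 -0.032 -0.007] tail -0.028 w 0.0222 F [ 0.  -3.   4.3]
```

{"op": "play_rows", "data": {"commands": [0,0,0,0,0,0.025,0,0,0,0,0,0.05]}}

```text
time_s: 12.05
eef_pos: [0.6473, -0.0728, 0.1317]
tcp_rot: [[-0.965, -0.263, 0.001], [-0.263, 0.965, -0.002], [-0.001, -0.002, -1.0]]
wrist_force: [-0.6, -4.6, 5.1]
gripper_width: 0.0219
```

```bash
python3 -c "
from h import *
ser(9)"
```

```text
t 12.50 theta 0.637 Tz [ 0.222  0.01  -0.014 -0.017 -0.065 -0.057 -0.054 -0.012 -0.035 -0.025] tail -0.038 w 0.0224 F [ 0.6 -5.3  4.9]
```

{"op": "play_rows", "data": {"commands": [0,0,0,0,0,0.025,0,0,0,0,0,0.05]}}

```text
time_s: 12.7
eef_pos: [0.6473, -0.073, 0.1316]
tcp_rot: [[-0.982, -0.187, 0.001], [-0.187, 0.982, -0.002], [-0.001, -0.002, -1.0]]
wrist_force: [0.7, -5.6, 5.7]
gripper_width: 0.0224
```

```bash
python3 -c "
from h import *
ser(8)"
```

```text
t 13.10 theta 0.715 Tz [ 0.206  0.035 -0.031 -0.042 -0.019 -0.037 -0.074 -0.049 -0.019] tail -0.040 w 0.0222 F [ 0.6 -5.   4.2]
```

{"op": "play_rows", "data": {"commands": [0,0,0,0,0,0.025,0,0,0,0,0,0.05]}}

```text
time_s: 13.3
eef_pos: [0.6474, -0.0732, 0.1317]
tcp_rot: [[-0.994, -0.109, 0.001], [-0.109, 0.994, -0.003], [-0.001, -0.003, -1.0]]
wrist_force: [0.1, -5.9, 4.4]
gripper_width: 0.0223
```

```bash
python3 -c "
from h import *
ser(8)"
```

```text
t 13.70 theta 0.794 Tz [ 0.241  0.046 -0.02  -0.014  0.017 -0.018  0.049  0.001 -0.04 ] tail -0.001 w 0.0224 F [ 0.7 -6.4  4.5]
```

A possible slight rise. The next step is smaller, with a longer reading.

{"op": "play_rows", "data": {"commands": [0,0,0,0,0,0.015,0,0,0,0,0,0.03]}}

```text
time_s: 13.9
eef_pos: [0.6474, -0.0733, 0.1317]
tcp_rot: [[-0.998, -0.063, 0.001], [-0.063, 0.998, -0.003], [-0.001, -0.003, -1.0]]
wrist_force: [0.5, -6.5, 4.0]
gripper_width: 0.0223
```

```bash
python3 -c "
from h import *
ser(16)"
```

```text
t 14.70 theta 0.841 Tz [ 0.208  0.078 -0.016  0.036 -0.006  0.065  0.065  0.01   0.058  0.077
  0.003 -0.004  0.018  0.011 -0.01   0.003  0.044] tail 0.026 w 0.0221 F [-0.1 -6.1  3.8]
```

{"op": "play_rows", "data": {"commands": [0,0,0,0,0,0.015,0,0,0,0,0,0.03]}}

```text
time_s: 14.9
eef_pos: [0.6474, -0.0734, 0.1316]
tcp_rot: [[-1.0, -0.016, 0.001], [-0.016, 1.0, -0.003], [-0.001, -0.003, -1.0]]
wrist_force: [0.5, -7.1, 4.4]
gripper_width: 0.0224
```

```bash
python3 -c "
from h import *
ser(40)"
```

```text
t 16.90 theta 0.888 Tz [ 0.218  0.056  0.042  0.028 -0.011  0.056  0.008  0.058  0.059  0.016
  0.077  0.058  0.019  0.02   0.008  0.04   0.045  0.049 -0.026  0.009
  0.04   0.04   0.002  0.086  0.07   0.034  0.071  0.086  0.017  0.021
 -0.002  0.062  0.046  0.051  0.067  0.041  0.046  0.016  0.109 -0.053
  0.049] tail 0.037 w 0.0226 F [ 1.  -6.5  3.7]
```

{"op": "play_rows", "data": {"commands": [0,0,0,0,0,0.01,0,0,0,0,0,0.018]}}

```text
time_s: 17.1
eef_pos: [0.6474, -0.0735, 0.1316]
tcp_rot: [[-1.0, 0.012, 0.001], [0.012, 1.0, -0.003], [-0.001, -0.003, -1.0]]
wrist_force: [0.5, -6.5, 4.9]
gripper_width: 0.0222
```

```bash
python3 -c "
from h import *
ser(50)"
```

```text
t 19.60 theta 0.916 Tz [0.255 0.144 0.131 0.144 0.144 0.116 0.113 0.118 0.142 0.157 0.125 0.16
 0.08  0.15  0.083 0.14  0.073 0.119 0.165 0.191 0.124 0.116 0.128 0.087
 0.106 0.114 0.099 0.152 0.155 0.098 0.091 0.16  0.146 0.107 0.129 0.074
 0.084 0.13  0.078 0.129 0.126 0.091 0.154 0.147 0.143 0.162 0.121 0.122
 0.136 0.146 0.122] tail 0.125 w 0.0222 F [-0.6 -6.2  4.9]
```

The pause reading depends on how each step ended (rebound), so the contact evidence is ambiguous. I'll use slow creeping moves both ways, which separate friction from load.

{"op": "play_rows", "data": {"commands": [0,0,0,0,0,-0.003,0,0,0,0,0,-0.006,0,0,0,0,0,-0.009,0,0,0,0,0,-0.012,0,0,0,0,0,-0.015,0,0,0,0,0,-0.018,0,0,0,0,0,-0.021,0,0,0,0,0,-0.024,0,0,0,0,0,-0.027,0,0,0,0,0,-0.03]}}

```text
time_s: 20.6
eef_pos: [0.6474, -0.0734, 0.1316]
tcp_rot: [[-0.999, -0.035, 0.001], [-0.035, 0.999, -0.003], [-0.001, -0.003, -1.0]]
wrist_force: [0.0, -7.4, 4.1]
gripper_width: 0.0218
```

```bash
python3 -c "
from h import *
ser(12)"
```

```text
t 21.20 theta 0.870 Tz [-0.16  -0.166 -0.132 -0.172 -0.18  -0.115 -0.133 -0.105 -0.116 -0.127
 -0.105 -0.137 -0.175] tail -0.137 w 0.0222 F [ 0.8 -6.6  5.5]
```

{"op": "play_rows", "data": {"commands": [0,0,0,0,0,0.003,0,0,0,0,0,0.006,0,0,0,0,0,0.009,0,0,0,0,0,0.012,0,0,0,0,0,0.015,0,0,0,0,0,0.018,0,0,0,0,0,0.021,0,0,0,0,0,0.024,0,0,0,0,0,0.027,0,0,0,0,0,0.03]}}

```text
time_s: 22.2
eef_pos: [0.6474, -0.0735, 0.1316]
tcp_rot: [[-1.0, 0.012, 0.001], [0.012, 1.0, -0.003], [-0.001, -0.003, -1.0]]
wrist_force: [0.2, -6.6, 4.9]
gripper_width: 0.022
```

```bash
python3 -c "
from h import *
ser(12)"
```

```text
t 22.80 theta 0.916 Tz [0.25  0.222 0.244 0.202 0.181 0.185 0.181 0.189 0.221 0.171 0.211 0.225
 0.211] tail 0.198 w 0.0221 F [ 0.7 -7.1  5. ]
```

{"op": "play_rows", "data": {"commands": [0,0,0,0,0,-0.02,0,0,0,0,0,-0.04,0,0,0,0,0,-0.06,0,0,0,0,0,-0.08,0,0,0,0,0,-0.1,0,0,0,0,0,-0.12,0,0,0,0,0,-0.13,0,0,0,0,0,-0.133,0,0,0,0,0,-0.136,0,0,0,0,0,-0.139,0,0,0,0,0,-0.142,0,0,0,0,0,-0.145,0,0,0,0,0,-0.148]}}

```text
time_s: 24.1
eef_pos: [0.6473, -0.0729, 0.1316]
tcp_rot: [[-0.976, -0.218, 0.001], [-0.218, 0.976, -0.002], [-0.001, -0.002, -1.0]]
wrist_force: [-0.0, -5.9, 4.6]
gripper_width: 0.022
```

```bash
python3 -c "
from h import *
ser(12)"
```

```text
t 24.70 theta 0.684 Tz [-0.139 -0.151 -0.117 -0.084 -0.196 -0.151 -0.117 -0.087 -0.104 -0.137
 -0.165 -0.131 -0.126] tail -0.130 w 0.0223 F [ 0.9 -4.8  4.8]
```

{"op": "play_rows", "data": {"commands": [0,0,0,0,0,0.003,0,0,0,0,0,0.006,0,0,0,0,0,0.009,0,0,0,0,0,0.012,0,0,0,0,0,0.015,0,0,0,0,0,0.018,0,0,0,0,0,0.021,0,0,0,0,0,0.024,0,0,0,0,0,0.027,0,0,0,0,0,0.03]}}

```text
time_s: 25.7
eef_pos: [0.6474, -0.073, 0.1317]
tcp_rot: [[-0.985, -0.173, 0.001], [-0.173, 0.985, -0.002], [-0.001, -0.003, -1.0]]
wrist_force: [0.4, -5.7, 4.6]
gripper_width: 0.0222
```

```bash
python3 -c "
from h import *
ser(12)"
```

```text
t 26.30 theta 0.731 Tz [0.222 0.172 0.155 0.13  0.191 0.107 0.173 0.151 0.152 0.163 0.112 0.13
 0.12 ] tail 0.143 w 0.0223 F [-0.4 -5.6  5.2]
```

{"op": "play_rows", "data": {"commands": [0,0,0,0,0,0.003,0,0,0,0,0,0.006,0,0,0,0,0,0.009,0,0,0,0,0,0.012,0,0,0,0,0,0.015,0,0,0,0,0,0.018,0,0,0,0,0,0.021,0,0,0,0,0,0.024,0,0,0,0,0,0.027,0,0,0,0,0,0.03]}}

```text
time_s: 27.3
eef_pos: [0.6474, -0.0731, 0.1316]
tcp_rot: [[-0.992, -0.126, 0.001], [-0.126, 0.992, -0.003], [-0.001, -0.003, -1.0]]
wrist_force: [0.6, -5.0, 5.0]
gripper_width: 0.0223
```

```bash
python3 -c "
from h import *
ser(12)"
```

```text
t 27.90 theta 0.778 Tz [0.191 0.164 0.125 0.177 0.125 0.153 0.153 0.08  0.132 0.165 0.156 0.183
 0.127] tail 0.145 w 0.0218 F [ 0.5 -7.1  5.6]
```

{"op": "play_rows", "data": {"commands": [0,0,0,0,0,0.003,0,0,0,0,0,0.006,0,0,0,0,0,0.009,0,0,0,0,0,0.012,0,0,0,0,0,0.015,0,0,0,0,0,0.018,0,0,0,0,0,0.021,0,0,0,0,0,0.024,0,0,0,0,0,0.027,0,0,0,0,0,0.03]}}

```text
time_s: 28.9
eef_pos: [0.6474, -0.0732, 0.1317]
tcp_rot: [[-0.997, -0.079, 0.001], [-0.079, 0.997, -0.003], [-0.001, -0.003, -1.0]]
wrist_force: [0.2, -6.6, 5.4]
gripper_width: 0.0223
```

```bash
python3 -c "
from h import *
ser(12)"
```

```text
t 29.50 theta 0.825 Tz [0.168 0.176 0.219 0.114 0.134 0.172 0.092 0.181 0.14  0.168 0.179 0.145
 0.141] tail 0.147 w 0.0220 F [ 1.3 -6.2  5.1]
```

{"op": "play_rows", "data": {"commands": [0,0,0,0,0,0.003,0,0,0,0,0,0.006,0,0,0,0,0,0.009,0,0,0,0,0,0.012,0,0,0,0,0,0.015,0,0,0,0,0,0.018,0,0,0,0,0,0.021,0,0,0,0,0,0.024,0,0,0,0,0,0.027,0,0,0,0,0,0.03]}}

```text
time_s: 30.5
eef_pos: [0.6474, -0.0734, 0.1316]
tcp_rot: [[-0.999, -0.032, 0.001], [-0.032, 0.999, -0.003], [-0.001, -0.003, -1.0]]
wrist_force: [0.6, -6.1, 4.2]
gripper_width: 0.0223
```

```bash
python3 -c "
from h import *
ser(12)"
```

```text
t 31.10 theta 0.872 Tz [0.211 0.132 0.117 0.112 0.119 0.123 0.102 0.125 0.085 0.172 0.171 0.164
 0.127] tail 0.130 w 0.0218 F [ 0.5 -5.8  4.5]
```

The slow profile is consistent: no load up to 0.872 (tails about 0.14), and 0.198 at 0.916. So contact lies between these. Continue the same profile.

{"op": "play_rows", "data": {"commands": [0,0,0,0,0,0.003,0,0,0,0,0,0.006,0,0,0,0,0,0.009,0,0,0,0,0,0.012,0,0,0,0,0,0.015,0,0,0,0,0,0.018,0,0,0,0,0,0.021,0,0,0,0,0,0.024,0,0,0,0,0,0.027,0,0,0,0,0,0.03]}}

```text
time_s: 32.1
eef_pos: [0.6474, -0.0735, 0.1316]
tcp_rot: [[-1.0, 0.015, 0.001], [0.015, 1.0, -0.003], [-0.001, -0.003, -1.0]]
wrist_force: [-0.3, -6.2, 4.7]
gripper_width: 0.0225
```

```bash
python3 -c "
from h import *
ser(20)"
```

```text
t 33.10 theta 0.919 Tz [0.252 0.207 0.233 0.22  0.222 0.241 0.205 0.186 0.227 0.189 0.216 0.228
 0.181 0.156 0.253 0.164 0.187 0.253 0.163 0.207 0.269] tail 0.209 w 0.0222 F [ 0.6 -7.3  4.3]
```

{"op": "play_rows", "data": {"commands": [0,0,0,0,0,0.003,0,0,0,0,0,0.006,0,0,0,0,0,0.009,0,0,0,0,0,0.012,0,0,0,0,0,0.015,0,0,0,0,0,0.018,0,0,0,0,0,0.021,0,0,0,0,0,0.024,0,0,0,0,0,0.027,0,0,0,0,0,0.03]}}

```text
time_s: 34.1
eef_pos: [0.6474, -0.0736, 0.1317]
tcp_rot: [[-0.998, 0.062, 0.001], [0.062, 0.998, -0.003], [-0.001, -0.003, -1.0]]
wrist_force: [0.7, -7.2, 4.5]
gripper_width: 0.0218
```

```bash
python3 -c "
from h import *
ser(20)"
```

```text
t 35.10 theta 0.967 Tz [0.298 0.248 0.223 0.253 0.181 0.16  0.285 0.246 0.204 0.279 0.19  0.218
 0.2   0.229 0.19  0.205 0.226 0.232 0.177 0.176 0.25 ] tail 0.217 w 0.0219 F [ 0.8 -7.6  5.1]
```

Load over the 0.141 baseline at 0.967 is +0.076, about 9.3 N. A final slow +0.025 rad, then a check.

{"op": "play_rows", "data": {"commands": [0,0,0,0,0,0.003,0,0,0,0,0,0.006,0,0,0,0,0,0.009,0,0,0,0,0,0.012,0,0,0,0,0,0.015]}}

```text
time_s: 35.6
eef_pos: [0.6474, -0.0737, 0.1316]
tcp_rot: [[-0.996, 0.085, 0.001], [0.085, 0.996, -0.004], [-0.001, -0.003, -1.0]]
wrist_force: [1.2, -7.0, 4.5]
gripper_width: 0.0225
```

```bash
python3 -c "
from h import *
ser(30)"
```

```text
t 37.10 theta 0.990 Tz [0.28  0.236 0.248 0.29  0.18  0.251 0.242 0.18  0.154 0.251 0.195 0.197
 0.217 0.227 0.198 0.246 0.224 0.18  0.19  0.267 0.196 0.161 0.224 0.191
 0.205 0.21  0.196 0.188 0.187 0.213 0.192] tail 0.209 w 0.0224 F [ 0.4 -7.4  5. ]
```

{"op": "play_rows", "data": {"commands": [0,0,0,0,0,0.003,0,0,0,0,0,0.006,0,0,0,0,0,0.009,0,0,0,0,0,0.012]}}

```text
time_s: 37.5
eef_pos: [0.6474, -0.0737, 0.1317]
tcp_rot: [[-0.995, 0.104, 0.001], [0.104, 0.995, -0.004], [-0.002, -0.004, -1.0]]
wrist_force: [0.7, -6.7, 4.9]
gripper_width: 0.0224
```

```bash
python3 -c "
from h import *
ser(12)"
```

```text
t 38.10 theta 1.009 Tz [0.292 0.256 0.18  0.236 0.228 0.234 0.203 0.218 0.206 0.242 0.225 0.245
 0.228] tail 0.227 w 0.0222 F [ 0.6 -7.2  4.2]
```

{"op": "play_rows", "data": {"commands": [0,0,0,0,0,0,0,0,0,0,0,0,0,0,0,0,0,0,0,0,0,0,0,0,0,0,0,0,0,0,0,0,0,0,0,0], "hand": -0.15}}

```text
time_s: 38.7
eef_pos: [0.6467, -0.0716, 0.1312]
tcp_rot: [[-0.994, 0.105, -0.0], [0.105, 0.994, 0.0], [0.0, 0.0, -1.0]]
wrist_force: [0.5, 0.1, 0.9]
gripper_width: 0.049
```

{"op": "play_rows", "data": {"commands": [0,0,-0.03,0,0,0,0,0,-0.07,0,0,0,0,0,-0.14,0,0,0,0,0,-0.2,0,0,0,0,0,-0.25,0,0,0,0,0,-0.25,0,0,0]}}

```text
time_s: 39.3
eef_pos: [0.6488, -0.0722, 0.2609]
tcp_rot: [[-0.994, 0.105, 0.007], [0.105, 0.994, -0.002], [-0.007, -0.001, -1.0]]
wrist_force: [0.4, 1.0, -0.2]
gripper_width: 0.0492
```

```bash
python3 -c "
from h import *
st();print(row([.45,-.07,.255],np.pi))"
```

```text
t 39.3 p [ 0.6488 -0.0722  0.2609] yaw 3.0361 tilt [ 0.0073 -0.0015] F [ 0.43  0.95 -0.17] T [-0.031 -0.033 -0.027] w 0.0492 q [-0.224  0.502  0.153  1.214  0.    -0.118]
[ 0.396  -0.0375  0.0088 -0.0007  0.0047 -0.0671]
```

Load is now +0.086, about 10.7 N measured, and about 10 N by the stiffness model. The knob is released, and I'll back off to look.

{"op": "play_rows", "data": {"commands": [0.08,0,0,0,0,0,0.18,0,0,0,0,0,0.28,0,0,0,0,0,0.38,0,0,0,0,0,0.45,0,0,0,0,0,0.5,0,0,0,0,0,0.5,0,0,0,0,0,0.5,0,0,0,0,0]}}

```text
time_s: 40.1
eef_pos: [0.3981, -0.0454, 0.2562]
tcp_rot: [[-0.994, 0.106, 0.001], [0.106, 0.994, -0.0], [-0.001, -0.0, -1.0]]
wrist_force: [0.7, 0.4, 0.6]
gripper_width: 0.0492
```

Run:
```python
from h import *
from rig import viewer
st()
d0=pickle.load(open("c0.pkl","rb"))
c=viewer.read_camera("top");s=viewer.read_camera("scene")
a=np.vstack([d0["top"]["frame"][130:250,270:420],c["frame"][130:250,270:420]])
b=np.vstack([d0["scene"]["frame"][120:240,245:395],s["frame"][120:240,245:395]])
cv2.imwrite("pics/end.png",cv2.resize(np.hstack([a,b])[:,:,::-1],None,fx=2.5,fy=2.5,interpolation=cv2.INTER_CUBIC))
# zero mark
for n,k in(("before",d0["top"]),("after",c)):
    g=k["frame"][166:190,337:360].astype(float).mean(2);Y,X=np.mgrid[166:190,337:360]
    r=np.hypot(X-347.7,Y-176);m=(r>4.8)&(r<7.9)&(Y>178)
    w=np.clip(g-110,0,None)*m;p=[(w*X).sum()/w.sum(),(w*Y).sum()/w.sum()]
    print(n,np.round(p,2),onz(k,p,.124)[0].round(4))
dif=cv2.absdiff(d0["top"]["frame"],c["frame"]).max(2)
for n,(x,y) in dict(beaker=(304,157),dropper=(389,195),vial=(397,150)).items(): print(n,(dif[y-14:y+15,x-14:x+15]>60).sum())
tp=proj(s,np.array([[.506,-.068-.018,.064],[.506,-.068+.018,.064],[.506,-.068,.042]]));print(tp.round(1), ((tp-[245,120])*2.5).round(0)+[375,300])
```

```text
t 40.1 p [ 0.3981 -0.0454  0.2562] yaw 3.0358 tilt [ 0.0009 -0.0001] F [0.68 0.42 0.58] T [-0.046 -0.04  -0.02 ] w 0.0492 q [-0.299  0.027 -0.497  1.046  0.    -0.193]
before [349.47 182.45] [ 0.6271 -0.0758  0.124 ]
after [349.47 182.46] [ 0.6271 -0.0758  0.124 ]
beaker 0
dropper 2
vial 5
[[365.7 194. ]
 [359.  201.3]
 [362.  203. ]] [[677. 485.]
 [660. 503.]
 [667. 508.]]
```

View pics/end.png

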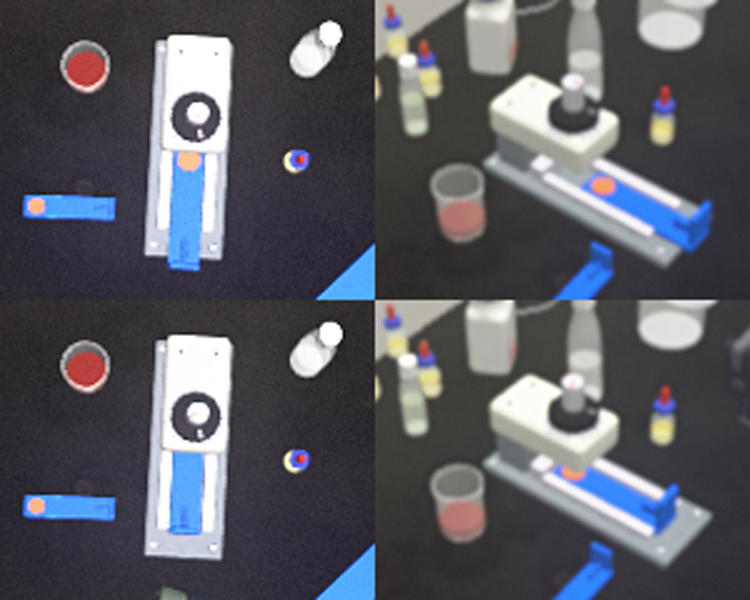

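The picture shows the tab at its predicted home position (about (668,495)) and the coupon under the foot. The zero mark, beaker, dropper and vial are unchanged, and the arm is clear. Handing in.

```bash
python3 -c "
from rig import order
print(order.hand_in())"
```

```text
the job is handed in; nothing more can be done
None
```

I pushed the blue slide home, turned the inner knob clockwise to about 1.01 rad and let go, then handed the job in at about 40 s. The foot is pressing on the coupon at an estimated 10 to 11 N.

- **Slide:** it stopped solidly against the end stop and did not move when I raised the push to about 12 N. In the final picture the tab sits where the home position predicts.
- **Foot force:** this is an estimate from knob torque, because nothing measures the foot directly. At the end the torque was 0.086 Nm above the no-load level, which gives about 10.7 N. Contact came just after 0.87 rad, and the given spring rate from there predicts about 10 N. Sensor noise makes either figure good to about ±1 N.
- **Disagreeing readings:** my first pause readings suggested contact at about 0.79 rad. They turned out to depend on how each step ended. I turned the knob back to about 0.68 rad and came forward again in slow, equal steps, which showed no load up to 0.87 rad. The foot had therefore touched lightly once before the final approach.
- **Ring and bottles:** the white zero mark is at the same place before and after, to 0.01 pixel. The before and after pictures show no movement of the beaker, dropper or vial.
- **Robot:** the gripper was clear and touching nothing when I handed in.

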